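# Shut the air manifold with one stroke along its levers

### The job

Shut off the air for the scribes: starting at the left (inlet) end of the curved manifold, run your closed fingertips lightly along its row of five short levers so that they fold down towards the right one after another, in one continuous stroke that stays low over the row until the fifth is down. Follow the curve, leave the tall lever at the right end standing, do not push the loose manifold about, tip or lift it, and do not disturb the things round it.

Things in the scene. Friction and masses are not known exactly. Their poses are not given: they have to be found in the camera images.
- manifold: loose 2 kg air manifold on rubber feet: curved grey plate (330 x 56 mm) with a bent pipe and six brass valves, their tops 52 mm above the table; only levers stand higher. Origin on the table under the middle of the arc, z up. The pipe is an arc of radius 260 mm, centre at (0.26, 0) in its frame (far side); left end (+y): brass inlet coupling; right end (-y): dark cap.
- pivot1 (a point): pivot of short lever 1, counted from the left (+y, inlet) end, on the arc, 56 mm above the table; neighbours are 44 mm apart along the arc. Its hub reaches 5 mm above this point.
- lever1 (a joint): angle of short lever 1, a flat steel paddle 34 mm long from its pivot, 12 mm wide, 6 mm thick, swinging upright along the row: 0 = open, leaning 0.52 rad back towards the left end; 0.52 = upright; 2.09 = stop, flat towards the next lever on the right. Stays where left; about 1 N at the tip swings it. Down: above 1.6.
- pivot2 (a point): pivot of short lever 2, counted from the left (+y, inlet) end, on the arc, 56 mm above the table; neighbours are 44 mm apart along the arc. Its hub reaches 5 mm above this point.
- lever2 (a joint): angle of short lever 2, a flat steel paddle 34 mm long from its pivot, 12 mm wide, 6 mm thick, swinging upright along the row: 0 = open, leaning 0.52 rad back towards the left end; 0.52 = upright; 2.09 = stop, flat towards the next lever on the right. Stays where left; about 1 N at the tip swings it. Down: above 1.6.
- pivot3 (a point): pivot of short lever 3, counted from the left (+y, inlet) end, on the arc, 56 mm above the table; neighbours are 44 mm apart along the arc. Its hub reaches 5 mm above this point.
- lever3 (a joint): angle of short lever 3, a flat steel paddle 34 mm long from its pivot, 12 mm wide, 6 mm thick, swinging upright along the row: 0 = open, leaning 0.52 rad back towards the left end; 0.52 = upright; 2.09 = stop, flat towards the next lever on the right. Stays where left; about 1 N at the tip swings it. Down: above 1.6.
- pivot4 (a point): pivot of short lever 4, counted from the left (+y, inlet) end, on the arc, 56 mm above the table; neighbours are 44 mm apart along the arc. Its hub reaches 5 mm above this point.
- lever4 (a joint): angle of short lever 4, a flat steel paddle 34 mm long from its pivot, 12 mm wide, 6 mm thick, swinging upright along the row: 0 = open, leaning 0.52 rad back towards the left end; 0.52 = upright; 2.09 = stop, flat towards the next lever on the right. Stays where left; about 1 N at the tip swings it. Down: above 1.6.
- pivot5 (a point): pivot of short lever 5, counted from the left (+y, inlet) end, on the arc, 56 mm above the table; neighbours are 44 mm apart along the arc. Its hub reaches 5 mm above this point.
- lever5 (a joint): angle of short lever 5, a flat steel paddle 34 mm long from its pivot, 12 mm wide, 6 mm thick, swinging upright along the row: 0 = open, leaning 0.52 rad back towards the left end; 0.52 = upright; 2.09 = stop, flat towards the next lever on the right. Stays where left; about 1 N at the tip swings it. Down: above 1.6.
- drain_pivot (a point): pivot of the tall lever at the right end, 56 mm above the table, 90 mm along the arc from pivot5
- drain_lever (a joint): angle of the tall lever, a steel paddle reaching 56 mm from its pivot with a 16 mm ball on its end; same meaning of values as the short levers (0 to about 0.2 at the start: leaning back towards the short ones); it has to stay standing
- marker_red: marker pen with white barrel lying just beyond the manifold towards its right end, 17 x 124 x 17 mm; origin under its middle; leave alone
- specimen_tray_1: open white card tray with a small fossil in it, standing just beyond the manifold, 65 x 85 x 23 mm high; origin under its middle; leave alone
- pin_vice: small wooden-handled pin vice lying beyond the manifold, 14 x 100 x 13 mm; origin under its middle; leave alone
- air_scribe_1: white pen-shaped air scribe lying to the left of the manifold, 23 x 180 x 22 mm; origin under its middle; leave alone
- dropper_bottle: brown dropper bottle, 37 mm across, 109 mm high, standing to the left; origin at the centre of its foot; leave alone

How it is judged:
On the way, in this order (a step that is already met when the one before it is completed fails the run):
1. short lever 1 from the left is folded down (value of joint lever1 above 1.6 rad), for 0.04 s.
2. short lever 2 from the left is folded down (value of joint lever2 above 1.6 rad), for 0.04 s.
3. short lever 3 from the left is folded down (value of joint lever3 above 1.6 rad), for 0.04 s.
4. short lever 4 from the left is folded down (value of joint lever4 above 1.6 rad), for 0.04 s.
5. short lever 5 from the left is folded down (value of joint lever5 above 1.6 rad), for 0.04 s.
At the end, for the whole second after the job is handed in: all five short levers are folded down (above 1.6 rad), the tall lever still stands (below 0.5 rad), and the manifold is at rest, upright and within 20 mm of where it stood (value of joint each of lever1, lever2, lever3, lever4, lever5 above 1.6 rad and value of joint drain_lever below 0.5 rad and linear speed of manifold below 0.01 m/s and distance of manifold from where it was at the start of the episode below 0.02 m and angle between manifold's own z axis and vertical below 0.06 rad); the robot touches nothing.
It fails at once if the fingers rise well clear of the row (grasp point over 140 mm above the table) after the first lever is down and before all five are (value of joint lever1 above 1.6 rad and value of joint any of lever2, lever3, lever4, lever5 below 1.6 rad and z of the grasp point in the frame of manifold above 0.14 m).
It fails at once if the tall lever is swung over (value of joint drain_lever above 0.5 rad).
It fails at once if the manifold is pushed, lifted or tipped (over 20 mm or 0.06 rad) (distance of manifold from where it was at the start of the episode above 0.02 m or angle between manifold's own z axis and vertical above 0.06 rad).
It fails at once if the manifold is pressed hard (over 20 N) (contact force between any of the fingers, the arm and manifold above 20 N).
It fails at once if something standing round the manifold is disturbed (moved over 15 mm) (distance of any of marker_red, specimen_tray_1, pin_vice, air_scribe_1, dropper_bottle from where it was at the start of the episode above 0.015 m).
It also fails if it takes over 42 s, if anything falls off the work surface, if the arm or the gripper's body presses on something with over 40 N, if the wrist force passes 120 N, or if a joint passes its speed limit or range.

### The arm

A 6-joint arm with a two-finger parallel gripper is mounted at the origin on a cart in front of the work surface, level with it; the furniture and walls round the work are solid. World frame = base frame: x ahead of the robot, y to its left, z up, the work surface at z = 0. Lengths are in m, angles in rad, forces in N, time in s.
With the tool pointing down it reaches from about 0.3 to 0.775 m from the base axis. Payload 14.6 kg.
Tool frame: the origin (TCP) lies midway between the tips of the shut fingers; the grasp point (between the pads) lies 19 mm behind it (manip.grasp_offset is the distance from the TCP to the grasp point, in m); z points along the fingers, y is the line along which they close (so a half turn about z gives the same grasp; the last joint's range is limited). The gripper opens to 85 mm and grips with 20 to 120 N. Pads are 22 mm wide; open, the fingers measure 114 mm over their backs; the gripper's body (76 mm by 85 mm) begins 54 mm behind the grasp point. The pads swing forward as they close: fully open they stand 13 mm farther back than shut.
Start: joints at [1.188, 0.3, 1.521, -0, 1.321, -0.067], TCP at [0.171, 0.523, 0.231] pointing down, gripper open.
Joint ranges: [-3.03, 3.03], [-0.79, 2.21], [0.23, 2.52], [-1.04, 4.18], [0, 3.07], [-2.55, 2.55]. Speed limits (rad/s): [2.22, 2.22, 2.57, 3.14, 3.14, 3.14].

### API

Orientations are given as [roll, pitch, yaw] about the fixed x, y, z axes, in that order (R = Rz(yaw) Ry(pitch) Rx(roll)).
In Python, from workcell import manip, claw, snapshot, camera_model, order gives the robot as it stands. The module is installed in compiled form; this text tells all that it offers. Calls block until the motion is done:
- manip.goto(position, orientation): joint-space move of the TCP to a pose.
- manip.line_to(position, feed=0.15, frame=None, guard=None): straight line of the TCP; frame=None keeps the orientation; feed is the mean speed in m/s. With guard (N) it stops when the force on the tool has changed by that much, and returns True; else False.
- manip.move_joints(angles): joint-space move.
- claw.gripper_to(opening): finger opening in m; the grip force is fixed at half the most; returns when the fingers have stopped.
- manip.wait(seconds).
- manip.ik(position, orientation): joint angles nearest the present ones, or None.
- manip.get_obs(): the state.
- snapshot(name): name is "scene" or "top" or "wrist"; returns the picture (420x560x3 uint8, red, green, blue); there is no depth.
- camera_model(name): a dict with "fov_y" (degrees; the focal length in pixels is half the picture's height over the tangent of half this angle, whatever the lens; pixels are square), "cx", "cy" (the principal point, pixels), "R" (3x3) and "t" (3): a world point X has camera coordinates R X + t; the wrist camera has in their place "mount" (4x4, takes a point from camera to tool coordinates, whose origin is the TCP and whose axes are the flange's). Camera axes: x right, y down, z forward; pixel columns grow to the right and rows downward; lengths in m; the calibration is good to about 2 mm. A picture is of the moment at which its call begins: read the wrist's pose just before it. camera_model takes no time and is no camera call.
A pose or a line that the arm cannot do raises manip.Unreachable and nothing moves.
- order.hand_in(): hands the job in; it is judged then, once.
The state is a dict: "time": time; "joint_pos": joint angles; "joint_velocities": joint speeds; "tau": joint torques, N m; "eef_pos": TCP position; "ee_rot": TCP orientation; "wrist_force": force on the tool from outside, world axes, zero at the start; "ft_torque": the same for the moment, N m; "opening": finger opening in m; "grip_force": force on a finger pad.
Only numpy, scipy, OpenCV 4.12 (cv2) and the standard library are available. Lean on these libraries where they do the work, as an engineer would, in place of code of your own. Each camera call takes 0.05 s, during which the arm holds its last target. There are 200 camera calls.

## Working session

There is one attempt and no reset: what is moved stays moved. The work goes in short steps, each a Python script; the robot and the scene stay as the last script left them, time stands still between calls to the robot, and variables do not carry over. Pictures are saved under pics/ and viewed, at most 10 in all, crops included, and the job is handed in when it is done.

```bash
mkdir -p pics; python3 - <<'E'
from workcell import manip, claw, snapshot, camera_model, order
import cv2
for n in ("top","scene"):
    im=snapshot(n); cv2.imwrite(f"pics/{n}1.png",im[:,:,::-1])
    m=camera_model(n); print(n,m)
print(camera_model("wrist"), manip.get_obs()["time"], manip.get_obs()["ee_rot"])
E
```

```text
top {'fov_y': 49.87265967460495, 'cx': 281.83138420229864, 'cy': 206.04461086911562, 'R': array([[ 0.02951396, -0.99951465,  0.00996967],
       [-0.98537816, -0.03076807, -0.16758045],
       [ 0.16780586, -0.00487793, -0.98580799]]), 't': array([-0.14146588,  0.57966895,  0.88244861])}
scene {'fov_y': 48.64915206262463, 'cx': 282.0352680398216, 'cy': 205.97479912735716, 'R': array([[ 0.57331803, -0.81927451,  0.00978344],
       [-0.33841392, -0.24765866, -0.90782223],
       [ 0.74617857,  0.51716   , -0.41924107]]), 't': array([-0.43138658,  0.23567335,  0.86042982])}
{'fov_y': 64.64299972870839, 'cx': 277.69678252860786, 'cy': 211.31992899181037, 'mount': array([[-6.59145315e-04, -9.55932248e-01, -2.93586618e-01,
         7.47743346e-02],
       [ 9.99999441e-01, -3.87224095e-04, -9.84326017e-04,
        -5.72132375e-05],
       [ 8.27265170e-04, -2.93587102e-01,  9.55931969e-01,
        -1.41639566e-01],
       [ 0.00000000e+00,  0.00000000e+00,  0.00000000e+00,
         1.00000000e+00]])} 0.1 [-3.14054329e+00 -7.16566490e-05  2.82580552e+00]
```

View pics/top1.png

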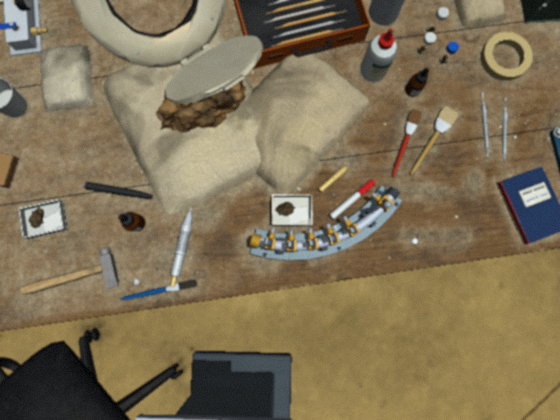

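View pics/scene1.png

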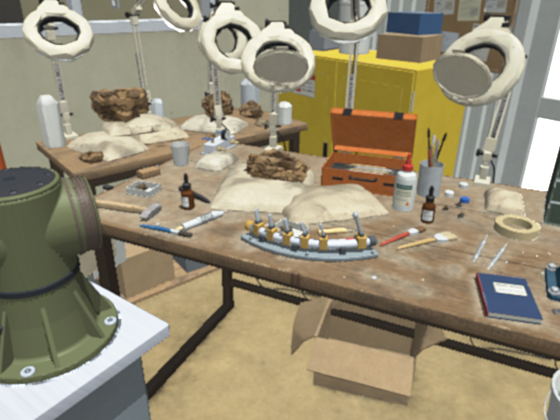

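The top view shows the manifold from the inlet at about (256,241) to the cap at (393,197). The short levers run along it and the tall lever is near (380,200). The tray is behind it at (291,210), the marker at (352,200), the scribe at (182,245) and the bottle at (131,220). Next I'll go above it for a close wrist view.

```bash
cat > h.py <<'E'
from workcell import manip, claw, snapshot, camera_model, order
import numpy as np, cv2
from scipy.spatial.transform import Rotation as Ro
def cam(name, obs=None):
    m=camera_model(name); f=210/np.tan(np.radians(m["fov_y"]/2))
    K=np.array([[f,0,m["cx"]],[0,f,m["cy"]],[0,0,1]])
    if name!="wrist": return K,m["R"],m["t"]
    T=np.eye(4); T[:3,:3]=Ro.from_euler("xyz",obs["ee_rot"]).as_matrix(); T[:3,3]=obs["eef_pos"]
    E=np.linalg.inv(T@m["mount"]); return K,E[:3,:3],E[:3,3]
def toworld(c,px,z):
    K,R,t=c; d=R.T@np.linalg.inv(K)@[px[0],px[1],1]; o=-R.T@t
    return o+d*(z-o[2])/d[2]
def topix(c,X):
    K,R,t=c; return cv2.projectPoints(np.atleast_2d(X).astype(float),cv2.Rodrigues(R)[0],t,K,None)[0][:,0]
E
python3 - <<'E'
from h import *
c=cam("top")
for n,p,z in [("in",(256,241),.04),("cap",(393,197),.04),("bottle",(131,222),.05),("tray",(291,210),.01),("scribe",(182,245),.01)]:
    print(n,toworld(c,p,z).round(3))
mid=(toworld(c,(256,241),.04)+toworld(c,(393,197),.04))/2
claw.gripper_to(0.0)
for yaw in (2.83,):
    p=[mid[0]-0.03,mid[1],0.27]
    print(p,manip.ik(p,[np.pi,0,yaw])); manip.goto(p,[np.pi,0,yaw])
o=manip.get_obs(); im=snapshot("wrist"); cv2.imwrite("pics/w1.png",cv2.resize(im[:,:,::-1],(800,600),interpolation=cv2.INTER_CUBIC))
np.save("w1.npy",np.r_[o["eef_pos"],o["ee_rot"]]); print(o["time"],o["eef_pos"],o["opening"])
E
```

```text
in [ 0.511 -0.073  0.04 ]
cap [ 0.612 -0.356  0.04 ]
bottle [0.541 0.183 0.05 ]
tray [ 0.582 -0.144  0.01 ]
scribe [0.5   0.085 0.01 ]
[np.float64(0.5313107057668998), np.float64(-0.21463412310352137), 0.27] [-0.44783992  0.32570933  1.39734023  0.          1.41854309 -1.70704359]
3.7583 [ 0.53153089 -0.21400426  0.26999363] -0.00012752244222961898
```

View pics/w1.png

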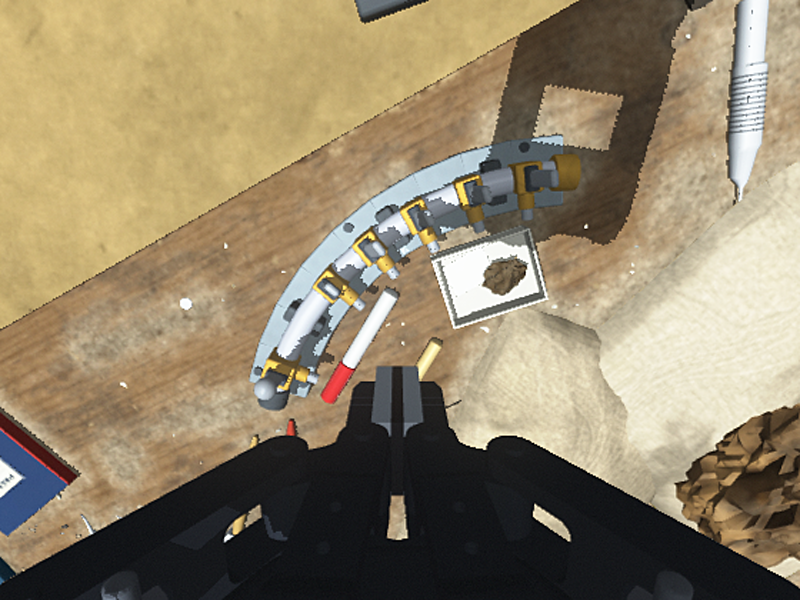

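The wrist view (image up is world -x) shows the inlet coupling at about (567,172). The valves are at (525,180), (467,192), (415,218), (370,247) and (330,287). The tall lever is at (284,375), with its ball at (265,388). I'll fit the known arc to this view and check the overlay.

```bash
cat > fit.py <<'E'
from h import *
from scipy.optimize import least_squares
w=np.load("w1.npy"); c=cam("wrist",dict(eef_pos=w[:3],ee_rot=w[3:]))
px=np.array([(525,180),(467,192),(415,218),(370,247),(330,287),(284,375)])*.7-0.15
S=np.array([0,44,88,132,176,266])/1000
def arc(q,s,z):   # q=x,y,yaw,s1 ; s measured from pivot1 towards the right
    a=(q[3]-s)/.26; l=np.c_[.26-.26*np.cos(a),.26*np.sin(a)]
    R=np.array([[np.cos(q[2]),-np.sin(q[2])],[np.sin(q[2]),np.cos(q[2])]])
    return np.c_[l@R.T+q[:2],np.full(len(l),z)]
if __name__=="__main__":
    r=least_squares(lambda q:(topix(c,arc(q,S,.050))-px).ravel(),[.53,-.21,.34,.13],loss="soft_l1")
    q=r.x; print(q.round(4),r.fun.reshape(-1,2).round(1).tolist()); print(arc(q,S,.056).round(3))
    im=cv2.resize(cv2.imread("pics/w1.png"),(560,420),interpolation=cv2.INTER_AREA)
    big=cv2.resize(cv2.imread("pics/w1.png"),None,fx=2,fy=2,interpolation=cv2.INTER_CUBIC)
    k=2/.7
    def dot(X,col):
        for p in topix(c,X): cv2.circle(big,tuple(int(v) for v in (p+.5)*k-.5),4,col,-1)
    dot(arc(q,S,.056),(0,0,255))
    for h,ang in zip(S,[0]*6):
        L=.034 if h<.2 else .056
        dot(arc(q,np.array([h-L*.5]),.056+L*.866),(0,255,0))
    dot(arc(q,np.linspace(-.03,.297,25),.032),(255,0,255))
    cv2.imwrite("pics/f1.png",big[220:820,460:1200])
    np.save("q.npy",q)
E
python3 fit.py
```

```text
[ 0.5176 -0.2304  0.3632  0.1286] [[1.8, -2.8], [1.7, -0.0], [0.4, -0.7], [-1.2, 1.8], [-0.6, 0.6], [-4.2, 0.8]]
[[ 0.503 -0.104  0.056]
 [ 0.501 -0.148  0.056]
 [ 0.506 -0.191  0.056]
 [ 0.519 -0.234  0.056]
 [ 0.538 -0.273  0.056]
 [ 0.597 -0.34   0.056]]
```

View pics/f1.png

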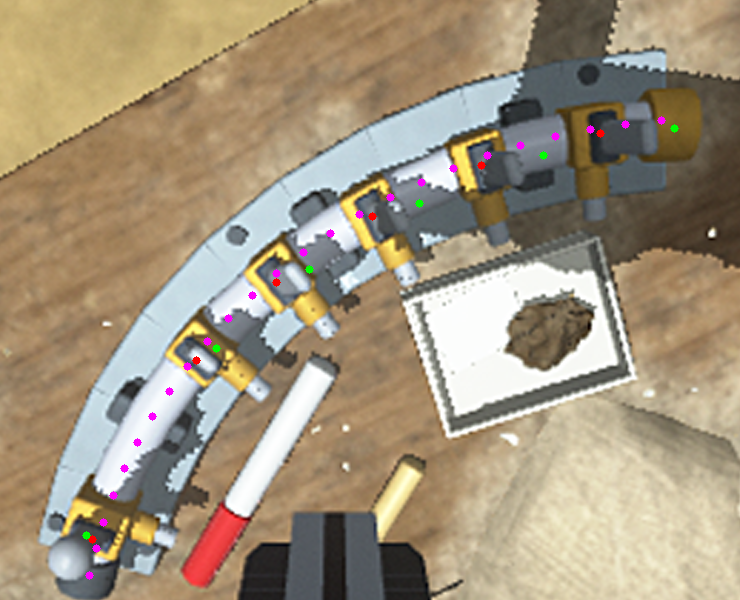

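The overlay fits to about 2–3 mm. The hubs show at crop positions (603,136), (487,167), (380,218), (275,275), (195,348) and (97,535). I'll refit with those and then check that the stroke can be reached.

```bash
python3 - <<'E'
from fit import *
k=2/.7
px=(np.array([(603,136),(487,167),(380,218),(275,275),(195,348),(97,535)])+[460,220]+.5)/k-.5
r=least_squares(lambda q:(topix(c,arc(q,S,.058))-px).ravel(),np.load("q.npy"),loss="soft_l1")
q=r.x; print(q.round(4),r.fun.reshape(-1,2).round(1).tolist()); print(arc(q,S,.056).round(3)); np.save("q.npy",q)
# check vs top camera
ct=cam("top"); im=cv2.imread("pics/top1.png")
im=cv2.resize(im[170:270,235:415],None,fx=4,fy=4,interpolation=cv2.INTER_CUBIC)
for p in topix(ct,arc(q,S,.056)): cv2.circle(im,tuple(int(v) for v in (p-[235,170]+.5)*4),3,(0,0,255),-1)
cv2.imwrite("pics/t2.png",im)
P=arc(q,np.array([-.05,0,.044,.088,.132,.176,.19]),.067)
for dy in (0,np.pi):
    for a in P[[0,3,-1]]:
        # tool y perpendicular to the row's mid tangent; tool y=(sin yaw,-cos yaw)
        t=P[5]-P[1]; n=np.arctan2(t[0],-t[1]) # normal direction angle (t rotated +90)
        yaw=n+np.pi/2+dy; yaw=(yaw+np.pi)%(2*np.pi)-np.pi
        j=manip.ik(a,[np.pi,0,yaw]); print(round(yaw,2),None if j is None else np.round(j,2))
E
```

```text
[ 0.5229 -0.2458  0.4117  0.1465] [[1.2, -0.2], [-0.1, -0.5], [-1.5, -1.2], [0.9, 1.5], [0.3, 2.8], [-3.3, -0.2]]
[[ 0.504 -0.102  0.056]
 [ 0.501 -0.146  0.056]
 [ 0.506 -0.19   0.056]
 [ 0.517 -0.232  0.056]
 [ 0.536 -0.272  0.056]
 [ 0.594 -0.341  0.056]]
1.76 [-0.17  0.43  1.76  0.    0.95 -0.36]
1.76 [-0.43  0.47  1.7   0.    0.97 -0.61]
1.76 [-0.54  0.61  1.48  0.    1.05 -0.73]
-1.38 None
-1.38 [-0.43  0.47  1.7  -0.    0.97  2.53]
-1.38 [-0.54  0.61  1.48 -0.    1.05  2.41]
```

View pics/t2.png

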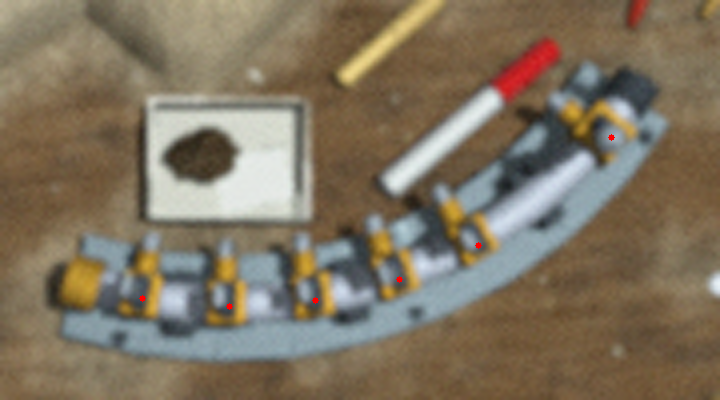

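The top view confirms the pivots to about 2 mm. I'll do the stroke at tip height 67 mm, closing axis across the row, stopping 15 mm past pivot 5.

```bash
python3 - <<'E'
from fit import *
q=np.load("q.npy"); P=arc(q,np.array([-.05,-.022,0,.022,.044,.066,.088,.11,.132,.154,.176,.191]),.067)
R=[np.pi,0,1.76]
manip.goto([*P[0][:2],.2],R)
hit=manip.line_to([*P[0][:2],.067],feed=.1,guard=5)
print("down",hit,manip.get_obs()["eef_pos"].round(4))
if not hit:
    for p in P[1:]:
        hit=manip.line_to(p,feed=.06,guard=12); o=manip.get_obs()
        print(hit,o["eef_pos"].round(3),np.round(o["wrist_force"],1),round(o["time"],1))
        if hit: break
o=manip.get_obs(); im=snapshot("wrist"); s=snapshot("scene")
s=cv2.resize(s[190:280,225:400],None,fx=4,fy=4,interpolation=cv2.INTER_CUBIC)
im=cv2.resize(im,None,fx=240/420,fy=240/420,interpolation=cv2.INTER_AREA); out=np.zeros((600,700,3),np.uint8); out[:360]=s; out[360:,:im.shape[1]]=im
cv2.imwrite("pics/e1.png",out[:,:,::-1])
E
```

```text
down False [ 0.5167 -0.0541  0.0675]
False [ 0.508 -0.081  0.067] [ 0.8  0.6 -0.6] 7.1
False [ 0.504 -0.103  0.067] [ 0.6 -0.4 -0.2] 7.6
False [ 0.502 -0.125  0.067] [ 0.5 -0.   0.3] 8.2
False [ 0.501 -0.147  0.067] [-0.1 -0.2 -1.1] 8.7
False [ 0.502 -0.169  0.067] [ 0.9 -1.3  1.2] 9.2
False [ 0.506 -0.19   0.067] [-0.5  0.5  0.7] 9.7
False [ 0.511 -0.212  0.067] [-1.2 -0.4  0.1] 10.2
False [ 0.517 -0.233  0.067] [-0.1  0.1  0.1] 10.7
False [ 0.526 -0.253  0.067] [ 0.5 -1.5  1.7] 11.3
False [ 0.536 -0.272  0.067] [ 0.5  1.  -0.6] 11.8
False [ 0.544 -0.285  0.067] [-1.  -0.3  0.4] 12.2
```

View pics/e1.png

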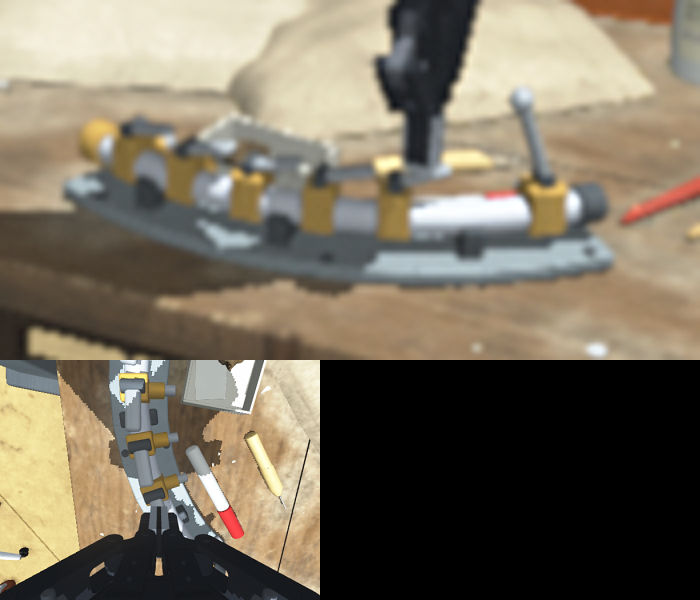

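In the scene crop all five levers lie flat, the fifth under the fingertips at (425,170). The tall lever stands at (525,100) with a gap to the fingers. Next: lift straight up, take one check look, then hand in.

```bash
python3 - <<'E'
from h import *
p=manip.get_obs()["eef_pos"]
manip.line_to([p[0],p[1],.078],feed=.05); manip.line_to([p[0],p[1],.24],feed=.12); manip.wait(.5)
s=snapshot("scene"); cv2.imwrite("pics/e2.png",cv2.resize(s[190:280,225:400],None,fx=4,fy=4,interpolation=cv2.INTER_CUBIC)[:,:,::-1])
o=manip.get_obs(); print(o["time"],o["wrist_force"].round(1))
E
```

```text
14.6917 [-0.  -0.3  0.5]
```

View pics/e2.png

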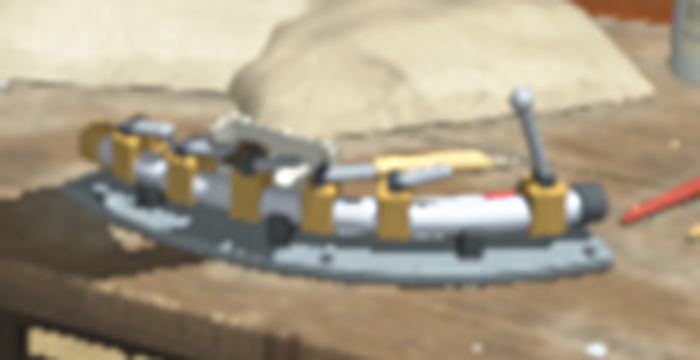

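All five levers are down: 5 runs from (390,183) to (450,170), within about 0.2 rad of flat. The tall lever still stands and the manifold hasn't moved.

```bash
python3 -c "
from workcell import order
print(order.hand_in())"
```

```text
the job is handed in; nothing more can be done
None
```

I folded all five short levers down in order in one low stroke, left the tall lever standing and the manifold and its surroundings undisturbed as far as the pictures show, and handed the job in; the hand-in returned no verdict.

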